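# Close the tea box: fold its flap over and tuck it under the lip

### The arm

A 6-joint arm with a two-finger parallel gripper is mounted at the origin on a cart in front of the work surface, level with it; the furniture and walls round the work are solid. World frame = base frame: x ahead of the robot, y to its left, z up, the work surface at z = 0. Lengths are in mm, angles in rad, forces in N, time in s.
With the tool pointing down it reaches from about 325 to 775 mm from the base axis. Payload 5.5 kg.
Tool frame: the origin (TCP) lies midway between the tips of the shut fingers; the grasp point (between the pads) lies 19 mm behind it; z points along the fingers, y is the line along which they close (so a half turn about z gives the same grasp; the last joint's range is limited). The gripper opens to 88 mm and grips with 3 to 60 N. Pads are 20 mm wide; open, the fingers measure 115 mm over their backs; the gripper's body (75 mm by 178 mm) begins 61 mm behind the grasp point.
Start: joints at [-1.168, 0.091, 1.231, -0, 1.82, -0.057], TCP at [266.263, -537.699, 222.631] pointing down, gripper open.
Joint ranges: [-2.87, 2.87], [-0.86, 2.18], [0.17, 2.46], [-1.51, 4.65], [0.06, 2.69], [-2.65, 2.65]. Speed limits (rad/s): [2.57, 2.57, 3.01, 3.14, 3.14, 3.14].

### API

Orientations are given as a unit quaternion [x, y, z, w].
In Python, from bench import read_state, capture, sign_off gives the robot as it stands. The module is installed in compiled form; this text tells all that it offers.
- The arm moves only by the tool servo_tool, never from a script. Its argument "targets" is a list of rows, each an object of numbers: "dx", "dy", "dz": the shift along the world's x, y, z in m; "roll": the turn about the world's z in degrees; "jaw": the closure in counts, from 0 (fully open) to 255 (shut). In form: [{"dx": .., "dy": .., "dz": .., "roll": .., "jaw": ..}, ...]. A call has 1 to 5 rows; each row shifts and turns the commanded pose from where the row before left it; what a row does not reach is not made up. A row lasts 1/12 s, in which the tool goes at most 41.7 mm and 7.16 degrees, less where a joint would pass 70% of its speed; a pose out of reach is approached as far as the arm can. A call with a gripper value outside its range is refused whole. The fingers move at their own pace and stop on an object; the grip force is fixed at half the most. Time passes only in rows, so rows that do not move let the fingers close. It gives the time, the measured TCP pose, the force, the opening and the grip force at its end, in the units of the state.
- read_state(): the state, without advancing time (a new reading comes with each control period).
- capture(name): name is "scene" or "top" or "wrist"; returns a dict with "frame" (400x640x3 uint8, blue, green, red), "camera_matrix" (3x3 intrinsics, pixels), "k1" (the pictures are not rectified: a ray, as slopes to the right and down, at radius r is drawn at 1 + k1 r^2 times it, then the intrinsics apply), "rvec" (rotation vector, rad) and "tvec" (3), from world to camera coordinates, as OpenCV has them. Camera axes: x right, y down, z forward; pixel columns grow to the right and rows downward; lengths in mm; the calibration is good to about 2 mm. A picture is of the moment at which its call begins. There is no depth.
- sign_off(): hands the job in; it is judged then, once.
The state is a dict: "time_s": time; "joint_pos": joint angles; "joint_velocities": joint speeds; "joint_efforts": joint torques, N m; "eef_pos": TCP position; "tool_rot": TCP orientation; "contact_force": force on the tool from outside, world axes, zero at the start; "moment": the same for the moment, N m; "opening": finger opening in mm; "grip_force": force on a finger pad.
Only numpy, scipy, OpenCV 4.12 (cv2) and the standard library are available. Lean on these libraries where they do the work, as an engineer would, in place of code of your own. Each camera call takes 0.05 s, during which the arm holds its last target. There are 200 camera calls.

### The job

Close the wooden tea box: with the fingertips push its standing flap over, press it down flat, and while it is pressed down push it along by its rib, away from the hinge, so that its front edge is fully home beneath the steel lip and the flap stays shut by itself. Only push and press: do not pinch or lift the box or anything else, leave the box about where it stands, and leave the things round it where they are.

Things in the scene. Friction and masses are not known exactly. Their poses are not given: they have to be found in the camera images.
- tea_box: open wooden box holding paper sachets, 120 (x) x 110 (y) mm, rim 60 mm above the worktop, loose on rubber feet, about 1.3 kg (0.9 to 1.3 times that); it slides on the worktop if pushed level with more than about 7 N while not pressed down. Origin: centre of the underside. +x points from the hinge side to the lip side, z up. The hinge side is the one nearer the robot, the box turned up to 0.5 rad.
- hinge (a point): middle of the flap's hinge pin, on the rim of the box's -x side: 54 mm to -x of the box's centre, 62 mm above its underside. The pin runs along the box's y.
- lip (a point): middle of the lower inner edge of the retaining lip, 44 mm to +x of the box's centre and 66.5 mm above the underside. The lip is a steel strip 106 mm long (y), 4 mm thick (top at 70.5 mm), that overhangs the +x rim inward; the slot beneath it is open towards the hinge and about 11 mm deep, and the closed flap's top lies 2.5 mm below the lip.
- flap_fold (a joint): angle of the flap about the hinge pin, rad: 0 = lying flat on the rim, 1.57 = standing upright, above that it leans back over the hinge side; stop at 2.0; starts at 1.2 to 1.75. The hinge is stiff enough to stay where left while steep, but springy: pressed flat and let go it rises again to about 0.4 rad unless its edge is under the lip. Turning it takes about 0.15 N m.
- flap_slide (a joint): how far the flap is pushed along its own plane away from the hinge pin (its slots run on the pin), m: 0 = fully back (edge of the flat flap 6 mm short of the lip), 0.014 = fully home against its stop (edge 8 mm beneath the lip). It moves with about 2 N and stays where left; a fingertip pressing on it drags it along either way, so lift off straight up; if pushed out before the flap is flat, the flap comes down on top of the lip instead. Starts at 0 to 0.002.
- flap_edge (a point): middle of the flap's free edge, mid-thickness: 92 mm from the hinge pin when fully back. The flap is a wooden plate 92 mm long, 96 mm wide, 4 mm thick; the hinge pin lies in its mid-plane, at its other end.
- flap_rib (a point): middle of the top of the rib across the flap's outer face (the face that is on top when closed). The rib is 6 mm thick along the flap, 70 mm wide (y), stands 9 mm off the face and its centre is 65 mm from the hinge pin when the flap is fully back; between hinge and rib the outer face is plain, a place for the fingertips.
- salt_shaker: glass salt shaker with a grey cap, 44 mm across, 90 mm tall, loose beside the box. Origin: centre of the underside.
- garlic: garlic bulb, 50 mm, loose beside the box, on the other side. Origin: centre of the underside.
- mug: white mug, 80 mm across, 91 mm tall, loose. Origin: centre of the underside.
- spice_jar: small spice jar with a green cap, 46 mm across, 106 mm tall, loose. Origin: centre of the underside.
- pepper_mill: wooden pepper mill, 58 mm across, 160 mm tall, loose. Origin: centre of the underside.
- tomato_tin: low food tin, 75 mm across, 58 mm tall, loose. Origin: centre of the underside.
- lemon: lemon, 78 x 55 x 56 mm, loose. Origin: centre of the underside.
Not all that is in view belongs to the job. What is shaped like the salt_shaker but orange or purple is not meant.

How it is judged:
By the outcome, as a careful person would: the job done as asked, in the order asked, and still so for the second after the job is handed in, with the robot touching nothing.
It also fails if it takes over 32 s, if anything falls off the work surface, if the arm or the gripper's body presses on something with over 40 N, if the wrist force passes 120 N, or if a joint passes its speed limit or range.

## Working session

There is one attempt and no reset: what is moved stays moved. The work goes in short steps, Python scripts to look and compute and a tool call to move; the robot and the scene stay as the last step left them, time stands still between calls to the robot, and variables do not carry over. Pictures are saved under pics/ and viewed, at most 12 in all, crops included, and the job is handed in when it is done.

Besides the shell and the picture viewer there is one more tool, called after ">>>" in YAML: its name, and indented under it one key for each argument. servo_tool: Moves the arm, as the interface text tells. Its arguments: {"type":"object","properties":{"targets":{"type":"array"}},"required":["targets"]}

```bash
mkdir -p pics
cat > h.py <<'E'
import numpy as np, cv2
from bench import read_state, capture, sign_off
def ray(c,uv):
    K=c["camera_matrix"];K=np.array(K);R=cv2.Rodrigues(np.array(c["rvec"],float))[0];t=np.array(c["tvec"],float).ravel()
    p=cv2.undistortPoints(np.array([[uv]],float),K,np.array([c["k1"],0,0,0,0.]))[0,0]
    return -R.T@t, R.T@np.array([p[0],p[1],1])
def onz(c,uv,z):
    o,d=ray(c,uv); return o+d*(z-o[2])/d[2]
def proj(c,P):
    return cv2.projectPoints(np.array(P,float).reshape(-1,1,3),np.array(c["rvec"],float),np.array(c["tvec"],float),np.array(c["camera_matrix"]),np.array([c["k1"],0,0,0,0.]))[0].reshape(-1,2)
def tri(c1,a,c2,b):
    o1,d1=ray(c1,a);o2,d2=ray(c2,b);A=np.c_[d1,-d2];s=np.linalg.lstsq(A,o2-o1,rcond=None)[0]
    p,q=o1+d1*s[0],o2+d2*s[1];return (p+q)/2,np.linalg.norm(p-q)
E
python3 - <<'E'
from h import *
import pickle
for n in("scene","top"):
    c=capture(n);pickle.dump(c,open(n+".pkl","wb"));cv2.imwrite(f"pics/{n}1.png",c["frame"])
    print(n,ray(c,(320,200)))
s=read_state();print(s["time_s"],s["eef_pos"],s["tool_rot"],s["opening"])
E
```

```text
scene (array([-172.52895825, -771.02512945,  868.49086811]), array([ 0.54762295,  0.55581191, -0.62565875]))
top (array([ 369.02743536,  -77.55434643, 1447.68803382]), array([ 0.09519175,  0.00373933, -0.99563138]))
0.1 [ 266.15188681 -537.4437095   221.60757562] [ 9.73690594e-01  2.27872438e-01 -1.59214324e-04 -8.67884846e-04] 87.76156011749555
```

View pics/scene1.png

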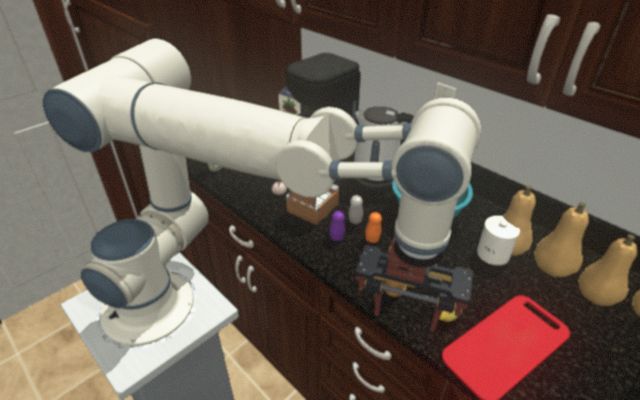

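View pics/top1.png

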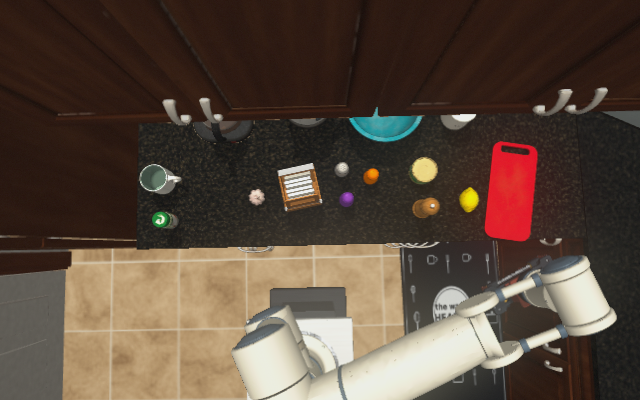

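The top view shows the open tea box at (300,187) with sachets, the garlic at (257,198), the grey-capped shaker at (342,170), the purple decoy at (347,199) and the orange one at (371,176). In the scene view the box is at (313,203), partly hidden by the arm. The only box candidate is (300,187), so I'm checking it close up.

Run:
```python
from h import *
import pickle
T=pickle.load(open("top.pkl","rb"));S=pickle.load(open("scene.pkl","rb"))
a=cv2.resize(T["frame"][155:220,265:345],None,fx=7.5,fy=7.5,interpolation=cv2.INTER_CUBIC)[:,:600]
b=cv2.resize(S["frame"][165:225,270:345],None,fx=8,fy=8,interpolation=cv2.INTER_CUBIC)
cv2.imwrite("pics/ctop.png",a);cv2.imwrite("pics/cscene.png",b)
for uv,z in(((257,198),25),((342,170),90),((347,199),90),((300,187),60)):print(onz(T,uv,z).round())
```

```text
[516. 119.  25.]
[ 585. -139.   90.]
[ 500. -151.   90.]
[542. -14.  60.]
```

View pics/ctop.png

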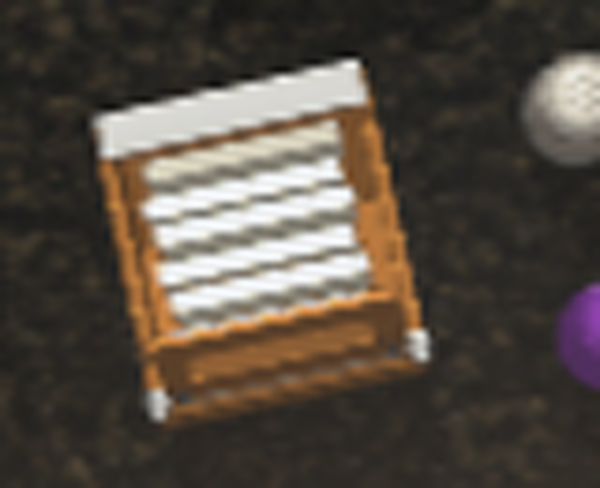

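View pics/cscene.png

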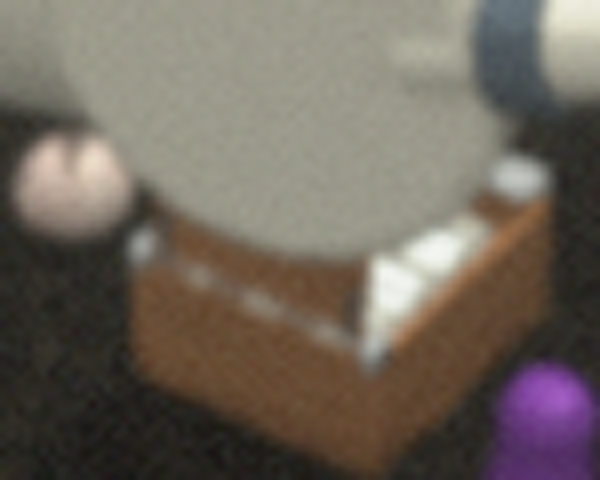

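The crop confirms the tea box. The steel lip quad runs (93,118)-(360,58)-(370,100)-(108,158), the hinge caps are at (157,405) and (418,345), and the standing flap's outer face with its rib lies between them, with its top edge about (160,345)-(395,292).

Run:
```python
from h import *
import pickle
T=pickle.load(open("top.pkl","rb"));S=pickle.load(open("scene.pkl","rb"))
f=lambda x,y:((x+.5)/7.5-.5+265,(y+.5)/7.5-.5+155)
g=lambda x,y:((x+.5)/8-.5+270,(y+.5)/8-.5+165)
L=[onz(T,f(*p),70.5) for p in((93,118),(360,58),(370,100),(108,158))]
H=[onz(T,f(*p),63) for p in((157,405),(418,345))]
for p in L+H:print(p.round(1))
print("lip len",np.linalg.norm(L[0]-L[1]),np.linalg.norm(L[2]-L[3]),"caps",np.linalg.norm(H[0]-H[1]))
inner=(L[2]+L[3])/2;h=(H[0]+H[1])/2;d=inner-h
yaw=[np.arctan2(-(a-b)[0],(a-b)[1]) for a,b in((L[0],L[1]),(L[3],L[2]),(H[0],H[1]))]+[np.arctan2(d[1],d[0])]
print("yaw",yaw,"hinge-lip (98)",np.linalg.norm(d[:2]),"hinge",h,"lip",inner)
print("scene caps tri",tri(T,f(157,405),S,g(145,243)),tri(T,f(418,345),S,g(372,355)))
y=np.mean(yaw);ux=np.array([np.cos(y),np.sin(y),0])
for p in((160,345),(395,292),(278,318)):
    o,r=ray(T,f(*p));best=min((abs(np.dot(o+r*(62+92*np.sin(t)-o[2])/r[2]-h,ux)-92*np.cos(t)),t) for t in np.arange(1,2,.005));print("theta",best)
```

```text
[592.3  52.5  70.5]
[613.3 -53.3  70.5]
[596.4 -56.9  70.5]
[576.2  46.8  70.5]
[478.8  29.9  63. ]
[499.7 -73.2  63. ]
lip len 107.90082210052678 105.6573639315483 caps 105.15828327730952
yaw [np.float64(0.19632791772420957), np.float64(0.19296913291835874), np.float64(0.2003468582141331), np.float64(0.17005755655049298)] hinge-lip (98) 98.45573688470462 hinge [489.25254443 -21.66641568  63.        ] lip [586.28806004  -5.00385778  70.5       ]
scene caps tri (array([479.42972284,  29.25193616,  63.70193612]), np.float64(1.7806255602327987)) (array([499.86840863, -72.93639257,  58.35575031]), np.float64(0.7488557216758996))
theta (np.float64(0.06406364589108193), np.float64(1.4349999999999907))
theta (np.float64(0.18618417526098696), np.float64(1.4299999999999908))
theta (np.float64(0.042066865860693525), np.float64(1.4299999999999908))
```

>>> servo_tool:
  targets:
    - {"dx": 0.014,"dy": 0.036,"dz": 0,"roll": -5,"jaw": 255}
    - {"dx": 0.014,"dy": 0.036,"dz": 0,"roll": -5,"jaw": 255}
    - {"dx": 0.014,"dy": 0.036,"dz": 0,"roll": -5.5,"jaw": 255}
    - {"dx": 0.014,"dy": 0.036,"dz": 0,"roll": 0,"jaw": 255}
    - {"dx": 0.014,"dy": 0.036,"dz": 0,"roll": 0,"jaw": 255}

```text
time_s: 0.52
eef_pos: [336.4, -355.9, 222.0]
tool_rot: [0.996, 0.094, -0.0, -0.0]
contact_force: [1.0, 0.2, 0.2]
opening: 58.2
grip_force: 0.0
```

>>> servo_tool:
  targets:
    - {"dx": 0.0135,"dy": 0.0365,"dz": 0,"roll": 0,"jaw": 255}
    - {"dx": 0.0135,"dy": 0.0365,"dz": 0,"roll": 0,"jaw": 255}
    - {"dx": 0.0135,"dy": 0.0365,"dz": 0,"roll": 0,"jaw": 255}
    - {"dx": 0.0135,"dy": 0.0365,"dz": 0,"roll": 0,"jaw": 255}
    - {"dx": 0.0135,"dy": 0.0365,"dz": 0,"roll": 0,"jaw": 255}

```text
time_s: 0.93
eef_pos: [403.8, -173.3, 222.3]
tool_rot: [0.996, 0.094, -0.0, -0.0]
contact_force: [0.5, -0.3, 0.7]
opening: 24.3
grip_force: 0.0
```

>>> servo_tool:
  targets:
    - {"dx": 0.0135,"dy": 0.0365,"dz": 0,"roll": 0,"jaw": 255}
    - {"dx": 0.0135,"dy": 0.0365,"dz": 0,"roll": 0,"jaw": 255}
    - {"dx": 0.0135,"dy": 0.0365,"dz": 0,"roll": 0,"jaw": 255}
    - {"dx": 0.0135,"dy": 0.0365,"dz": -0.02,"roll": 0,"jaw": 255}
    - {"dx": 0,"dy": 0,"dz": -0.03,"roll": 0,"jaw": 255}

```text
time_s: 1.35
eef_pos: [459.7, -25.5, 175.9]
tool_rot: [0.995, 0.098, 0.003, -0.001]
contact_force: [0.9, -0.1, -0.5]
opening: 0.7
grip_force: 0.0
```

Run:
```python
from h import *
import pickle
s=read_state();print(s["time_s"],s["eef_pos"],s["tool_rot"],s["opening"])
S=capture("scene");W=capture("wrist");T=capture("top")
for n,c in(("S2",S),("W2",W),("T2",T)):pickle.dump(c,open(n+".pkl","wb"))
b=cv2.resize(S["frame"][140:250,240:400],(640,440),interpolation=cv2.INTER_CUBIC)
cv2.imwrite("pics/s2.png",b)
```

```text
1.35 [459.69377468 -25.51198091 175.86981892] [ 9.95197756e-01  9.78255341e-02  3.34518043e-03 -6.33354649e-04] 0.7285385590798975
```

View pics/s2.png

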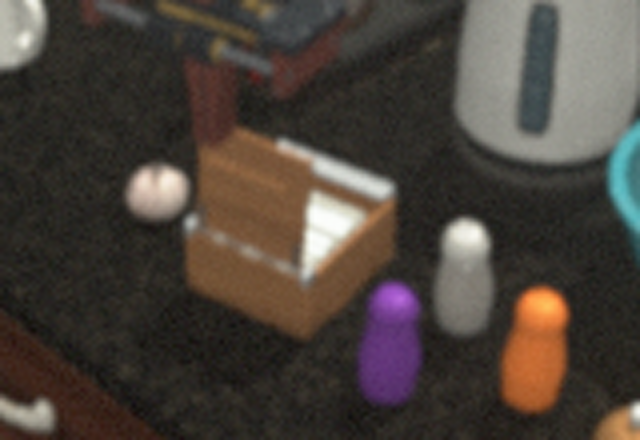

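The scene crop shows the flap standing nearly upright, spanning (195,150)-(310,270), with nothing between it and the fingers and the neighbours clear. I'm going down behind it.

>>> servo_tool:
  targets:
    - {"dx": 0,"dy": 0,"dz": -0.03,"roll": 0,"jaw": 255}
    - {"dx": 0,"dy": 0,"dz": -0.03,"roll": 0,"jaw": 255}
    - {"dx": 0,"dy": 0,"dz": 0,"roll": 0,"jaw": 255}
    - {"dx": 0.008,"dy": 0.0015,"dz": 0,"roll": 0,"jaw": 255}
    - {"dx": 0,"dy": 0,"dz": 0,"roll": 0,"jaw": 255}

```text
time_s: 1.92
eef_pos: [466.9, -30.2, 116.4]
tool_rot: [0.996, 0.094, 0.002, 0.0]
contact_force: [0.4, 0.4, 1.7]
opening: 0.8
grip_force: 0.0
```

>>> servo_tool:
  targets:
    - {"dx": 0.0095,"dy": 0.005,"dz": -0.001,"roll": 0,"jaw": 255}
    - {"dx": 0.01,"dy": 0.002,"dz": -0.002,"roll": 0,"jaw": 255}
    - {"dx": 0.005,"dy": 0.001,"dz": -0.002,"roll": 0,"jaw": 255}
    - {"dx": 0.005,"dy": 0.001,"dz": -0.002,"roll": 0,"jaw": 255}
    - {"dx": 0,"dy": 0,"dz": 0,"roll": 0,"jaw": 255}

```text
time_s: 2.33
eef_pos: [495.7, -20.6, 107.5]
tool_rot: [0.996, 0.094, 0.001, 0.0]
contact_force: [0.8, -0.4, -0.1]
opening: 0.5
grip_force: 0.0
```

Run:
```python
from h import *
S=capture("scene");T=capture("top")
b=cv2.resize(S["frame"][140:250,240:400],(580,400),interpolation=cv2.INTER_CUBIC)
a=cv2.resize(T["frame"][155:220,265:345],(492,400),interpolation=cv2.INTER_CUBIC)
cv2.imwrite("pics/s3.png",cv2.resize(np.hstack([b,a]),(800,300)))
print(read_state()["contact_force"])
```

```text
[-0.04288493  0.55475878  0.11654254]
```

View pics/s3.png

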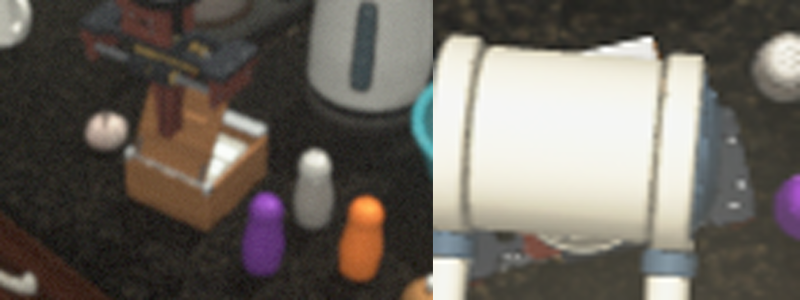

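The flap has tipped forward ahead of the fingers (scene half about (180,120)) and the box has not moved. I'm continuing along the arc.

>>> servo_tool:
  targets:
    - {"dx": 0.006,"dy": 0.001,"dz": -0.003,"roll": 0,"jaw": 255}
    - {"dx": 0.006,"dy": 0.001,"dz": -0.004,"roll": 0,"jaw": 255}
    - {"dx": 0.004,"dy": 0.001,"dz": -0.005,"roll": 0,"jaw": 255}
    - {"dx": 0.004,"dy": 0.001,"dz": -0.006,"roll": 0,"jaw": 255}
    - {"dx": 0,"dy": 0,"dz": 0,"roll": 0,"jaw": 255}

```text
time_s: 2.85
eef_pos: [514.8, -16.2, 87.0]
tool_rot: [0.996, 0.095, -0.001, -0.0]
contact_force: [-0.1, -0.4, 0.2]
opening: 0.3
grip_force: 0.2
```

>>> servo_tool:
  targets:
    - {"dx": 0.003,"dy": 0.0005,"dz": -0.006,"roll": 0,"jaw": 255}
    - {"dx": 0.001,"dy": 0,"dz": -0.006,"roll": 0,"jaw": 255}
    - {"dx": 0,"dy": 0,"dz": 0,"roll": 0,"jaw": 255}

```text
time_s: 3.1
eef_pos: [518.5, -15.8, 75.2]
tool_rot: [0.996, 0.095, -0.0, -0.0]
contact_force: [-0.6, 0.0, 1.1]
opening: 0.3
grip_force: 0.3
```

Run:
```python
from h import *
S=capture("scene");W=capture("wrist")
b=cv2.resize(S["frame"][155:235,255:345],(450,400),interpolation=cv2.INTER_CUBIC)
a=cv2.resize(W["frame"],(640,400))
cv2.imwrite("pics/s4.png",cv2.resize(np.hstack([b,a]),(800,294)))
print(read_state()["contact_force"])
```

```text
[-0.46419202  0.464981    0.58861198]
```

View pics/s4.png

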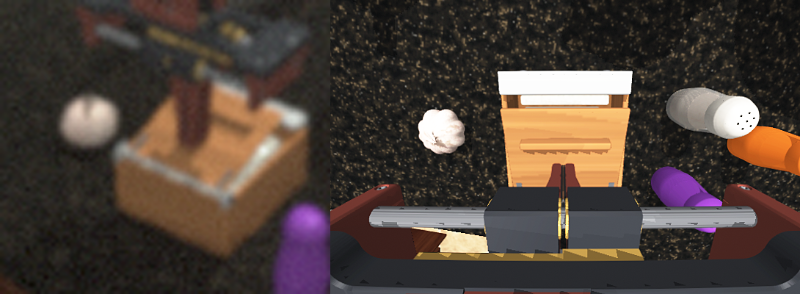

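The wrist view shows the flap nearly down, its free edge at (565,108) still short of the lip's inner edge at (565,93), the rib at (565,145), and the fingertips between hinge and rib. I'm pressing flat with a slight backward bias.

>>> servo_tool:
  targets:
    - {"dx": -0.001,"dy": 0,"dz": -0.005,"roll": 0,"jaw": 255}
    - {"dx": -0.001,"dy": 0,"dz": -0.005,"roll": 0,"jaw": 255}
    - {"dx": 0,"dy": 0,"dz": -0.001,"roll": 0,"jaw": 255}
    - {"dx": 0,"dy": 0,"dz": 0,"roll": 0,"jaw": 255}

```text
time_s: 3.53
eef_pos: [516.6, -16.0, 65.4]
tool_rot: [0.996, 0.094, 0.0, 0.0]
contact_force: [0.9, 0.1, 1.1]
opening: 0.6
grip_force: 0.7
```

Run:
```python
from h import *
W=capture("wrist")
print(read_state()["contact_force"],read_state()["eef_pos"])
cv2.imwrite("pics/w5.png",cv2.resize(W["frame"][80:270,180:520],(800,447),interpolation=cv2.INTER_CUBIC))
import pickle;pickle.dump(W,open("W5.pkl","wb"))
```

```text
[ 1.5210386  -0.18665013  1.50601755] [516.39208748 -15.98442507  65.41516899]
```

View pics/w5.png

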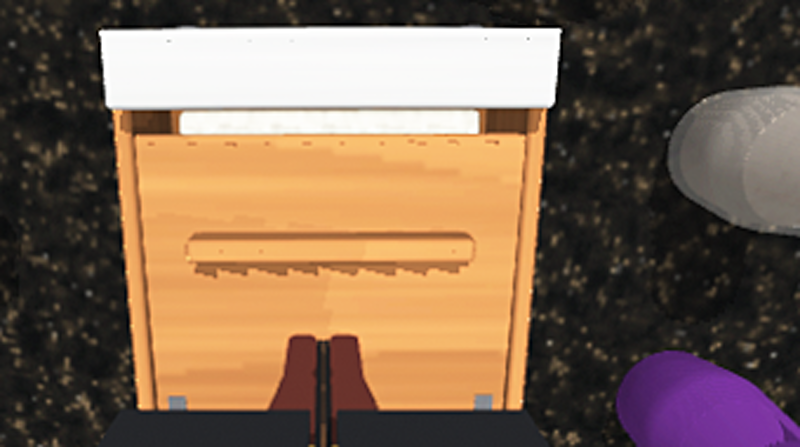

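The wrist crop shows the flap almost flat, with its edge at row 134 and the lip at row 107, a gap of about 6 mm, so the slide is about 0. The rib is at row 250 and the tips are well behind it. I'm pressing harder.

>>> servo_tool:
  targets:
    - {"dx": 0,"dy": 0,"dz": -0.002,"roll": 0,"jaw": 255}
    - {"dx": 0,"dy": 0,"dz": -0.001,"roll": 0,"jaw": 255}
    - {"dx": 0,"dy": 0,"dz": 0,"roll": 0,"jaw": 255}

```text
time_s: 3.83
eef_pos: [516.8, -16.0, 64.0]
tool_rot: [0.996, 0.094, 0.0, 0.0]
contact_force: [-2.0, 0.8, 9.4]
opening: 0.5
grip_force: 4.3
```

>>> servo_tool:
  targets:
    - {"dx": 0.004,"dy": 0.001,"dz": -0.0005,"roll": 0,"jaw": 255}
    - {"dx": 0.005,"dy": 0.001,"dz": 0,"roll": 0,"jaw": 255}
    - {"dx": 0.005,"dy": 0.001,"dz": 0,"roll": 0,"jaw": 255}
    - {"dx": 0.004,"dy": 0.001,"dz": 0,"roll": 0,"jaw": 255}
    - {"dx": 0,"dy": 0,"dz": 0,"roll": 0,"jaw": 255}

```text
time_s: 4.25
eef_pos: [533.7, -12.6, 63.5]
tool_rot: [0.996, 0.094, -0.001, 0.001]
contact_force: [-7.7, -1.4, 12.1]
opening: 0.5
grip_force: 6.2
```

>>> servo_tool:
  targets:
    - {"dx": 0.004,"dy": 0.001,"dz": 0,"roll": 0,"jaw": 255}
    - {"dx": 0.004,"dy": 0.0005,"dz": 0,"roll": 0,"jaw": 255}
    - {"dx": 0.003,"dy": 0.0005,"dz": 0,"roll": 0,"jaw": 255}
    - {"dx": 0,"dy": 0,"dz": 0,"roll": 0,"jaw": 255}

```text
time_s: 4.58
eef_pos: [544.3, -10.7, 63.2]
tool_rot: [0.996, 0.094, -0.002, 0.001]
contact_force: [-7.4, -1.1, 12.2]
opening: 0.2
grip_force: 6.0
```

Run:
```python
from h import *
W=capture("wrist")
print(read_state()["contact_force"],read_state()["eef_pos"])
cv2.imwrite("pics/w6.png",cv2.resize(W["frame"][80:270,180:520],(800,447),interpolation=cv2.INTER_CUBIC))
import pickle;pickle.dump(W,open("W6.pkl","wb"))
```

```text
[-8.11788227 -1.66560209 11.189941  ] [544.25700278 -10.66322592  63.19676243]
```

View pics/w6.png

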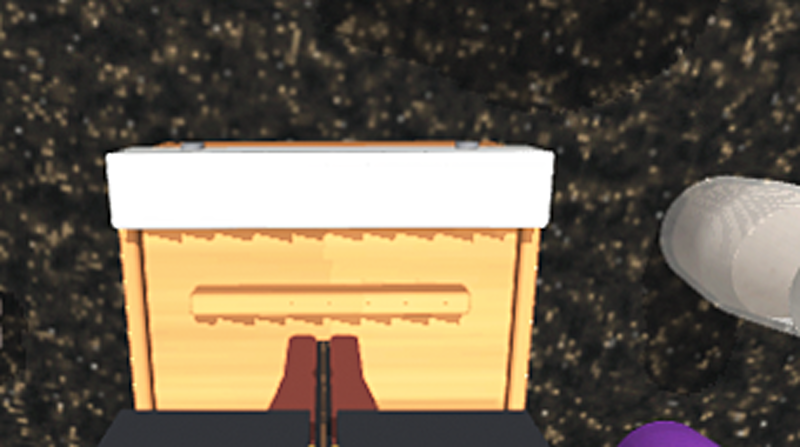

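The wrist crop shows the flap's edge beneath the lip (inner edge at row 228), the rib at rows 285-315 and the fingertips at row 337, still short of the rib. I'm pushing on against the rib.

>>> servo_tool:
  targets:
    - {"dx": 0.004,"dy": 0.001,"dz": 0,"roll": 0,"jaw": 255}
    - {"dx": 0.003,"dy": 0.0005,"dz": 0,"roll": 0,"jaw": 255}
    - {"dx": 0.001,"dy": 0,"dz": 0,"roll": 0,"jaw": 255}
    - {"dx": 0,"dy": 0,"dz": 0,"roll": 0,"jaw": 255}

```text
time_s: 4.97
eef_pos: [552.1, -9.1, 62.9]
tool_rot: [0.996, 0.094, -0.002, 0.0]
contact_force: [-7.2, -1.3, 10.8]
opening: 0.7
grip_force: 5.5
```

>>> servo_tool:
  targets:
    - {"dx": 0.001,"dy": 0,"dz": -0.0005,"roll": 0,"jaw": 255}
    - {"dx": 0.001,"dy": 0.0005,"dz": 0,"roll": 0,"jaw": 255}
    - {"dx": 0,"dy": 0,"dz": 0,"roll": 0,"jaw": 255}

```text
time_s: 5.22
eef_pos: [552.4, -9.1, 62.4]
tool_rot: [0.996, 0.094, -0.004, 0.001]
contact_force: [-14.5, -3.2, 15.3]
opening: 0.7
grip_force: 9.7
```

Run:
```python
from h import *
W=capture("wrist");T=capture("top")
print(read_state()["contact_force"],read_state()["eef_pos"])
a=W["frame"][110:250,200:480];b=T["frame"][150:220,260:350]
cv2.imwrite("pics/w7.png",np.vstack([cv2.resize(a,(640,320),interpolation=cv2.INTER_CUBIC),cv2.resize(b,(640,280))]))
import pickle;pickle.dump(W,open("W7.pkl","wb"))
```

```text
[-13.7787652   -2.88049095  14.3552702 ] [552.41380224  -9.06916183  62.4264013 ]
```

View pics/w7.png

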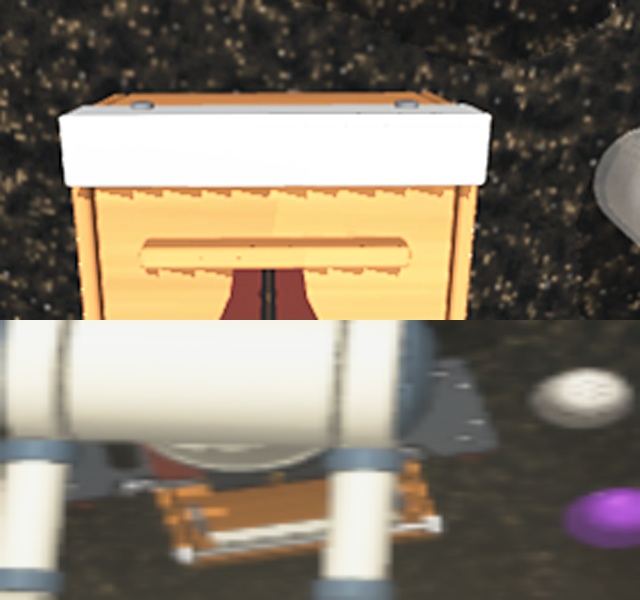

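The fingertips are against the rib (wrist crop at (268,268)), the force has risen to 14 N with no more travel, and the flap is under the lip. In the top half the hinge caps are at (185,553) and (432,523). I'm checking the slide and box position in numbers.

Run:
```python
from h import *
import pickle
W=pickle.load(open("W7.pkl","rb"));ux=np.array([.982,.189,0])
f=lambda x,y:((x+.5)/2.2857-.5+200,(y+.5)/2.2857-.5+110)
for x in(160,270,390):
  r=onz(W,f(x,238),73);
  for z,row in((66.5,186),(70.5,184)):
    l=onz(W,f(x,row),z);print(x,z,r.round(1),l.round(1),"gap (16 if home)",(l-r)@ux, "rib s",(r-[489.5,-21.5,0])@ux,"lip s(98)",(l-[489.5,-21.5,0])@ux)
```

```text
160 66.5 [568.8  22.4  73. ] [580.4  25.1  66.5] gap (16 if home) 11.901430638618747 rib s 86.18934985603028 lip s(98) 98.09078049464902
160 70.5 [568.8  22.4  73. ] [582.1  24.7  70.5] gap (16 if home) 13.486529173233379 rib s 86.18934985603028 lip s(98) 99.67587902926365
270 66.5 [574.  -5.  73.] [585.7  -2.8  66.5] gap (16 if home) 11.893202689240688 rib s 86.12820837561313 lip s(98) 98.02141106485382
270 70.5 [574.  -5.  73.] [587.3  -2.5  70.5] gap (16 if home) 13.479858514766383 rib s 86.12820837561313 lip s(98) 99.6080668903795
390 66.5 [579.7 -34.9  73. ] [591.5 -33.2  66.5] gap (16 if home) 11.906155189778104 rib s 86.04418487858055 lip s(98) 97.95034006835866
390 70.5 [579.7 -34.9  73. ] [592.9 -32.1  70.5] gap (16 if home) 13.49520224375742 rib s 86.04418487858055 lip s(98) 99.53938712233797
```

>>> servo_tool:
  targets:
    - {"dx": -0.001,"dy": 0,"dz": 0,"roll": 0,"jaw": 255}
    - {"dx": 0,"dy": 0,"dz": 0,"roll": 0,"jaw": 255}

```text
time_s: 5.48
eef_pos: [552.3, -9.0, 62.7]
tool_rot: [0.996, 0.094, -0.003, 0.001]
contact_force: [-9.8, -2.1, 13.8]
opening: 0.3
grip_force: 8.3
```

The lip is still where it was (s≈98) and the rib is fully forward, so the flap is home. I'm easing off and lifting straight up.

>>> servo_tool:
  targets:
    - {"dx": -0.0005,"dy": 0,"dz": 0,"roll": 0,"jaw": 255}
    - {"dx": 0,"dy": 0,"dz": 0.002,"roll": 0,"jaw": 255}
    - {"dx": 0,"dy": 0,"dz": 0.004,"roll": 0,"jaw": 255}
    - {"dx": 0,"dy": 0,"dz": 0.015,"roll": 0,"jaw": 255}
    - {"dx": 0,"dy": 0,"dz": 0.03,"roll": 0,"jaw": 255}

```text
time_s: 5.9
eef_pos: [550.9, -7.9, 107.6]
tool_rot: [0.996, 0.094, -0.005, -0.001]
contact_force: [-0.2, 0.1, -1.3]
opening: 0.8
grip_force: 0.0
```

>>> servo_tool:
  targets:
    - {"dx": 0,"dy": 0,"dz": 0.04,"roll": 0,"jaw": 255}
    - {"dx": -0.02,"dy": 0,"dz": 0.03,"roll": 0,"jaw": 255}
    - {"dx": -0.03,"dy": 0,"dz": 0.02,"roll": 0,"jaw": 255}
    - {"dx": -0.03,"dy": 0,"dz": 0,"roll": 0,"jaw": 255}
    - {"dx": 0,"dy": 0,"dz": 0,"roll": 0,"jaw": 255}

```text
time_s: 6.32
eef_pos: [471.0, -7.9, 204.2]
tool_rot: [0.996, 0.094, 0.0, 0.0]
contact_force: [-0.6, -0.4, -0.1]
opening: 0.8
grip_force: 0.0
```

Run:
```python
from h import *
import pickle
W=capture("wrist");S=capture("scene");pickle.dump(W,open("W8.pkl","wb"))
print(read_state()["contact_force"],read_state()["eef_pos"])
a=cv2.resize(W["frame"][40:280,140:540],(500,300));b=cv2.resize(S["frame"][155:235,255:335],(300,300))
cv2.imwrite("pics/w8.png",np.hstack([a,b]))
```

```text
[-0.48755746 -0.45390802 -0.72412783] [473.47094464  -7.97116698 202.27019807]
```

View pics/w8.png

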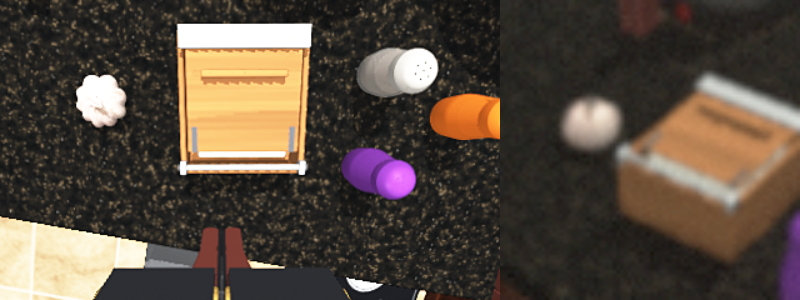

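The final view shows the flap flat under the lip (lip at row 48, rib at row 73, hinge pin at row 167), with the box and neighbours in place. One numeric check of the slide before I hand in.

Run:
```python
from h import *
import pickle
W=pickle.load(open("W8.pkl","rb"));g=cv2.cvtColor(W["frame"],6).astype(int)
c=g[:,330:341].mean(1)
print([(i,int(c[i])) for i in range(55,185)])
ux=np.array([.982,.189,0])
for n,row,z in (("lip",79,66.5),("rib front",95,73),("rib back",101.5,73),("pin",173,62)):
    print(n,((onz(W,(335,row),z)-[489.5,-21.5,0])@ux).round(1))
```

```text
[(55, 38), (56, 34), (57, 28), (58, 16), (59, 255), (60, 255), (61, 255), (62, 255), (63, 255), (64, 255), (65, 255), (66, 255), (67, 255), (68, 255), (69, 255), (70, 255), (71, 255), (72, 255), (73, 254), (74, 254), (75, 255), (76, 255), (77, 255), (78, 140), (79, 131), (80, 156), (81, 198), (82, 217), (83, 217), (84, 216), (85, 212), (86, 209), (87, 207), (88, 208), (89, 207), (90, 207), (91, 207), (92, 208), (93, 209), (94, 204), (95, 186), (96, 225), (97, 228), (98, 223), (99, 224), (100, 211), (101, 146), (102, 128), (103, 150), (104, 150), (105, 160), (106, 180), (107, 202), (108, 215), (109, 209), (110, 208), (111, 211), (112, 213), (113, 212), (114, 210), (115, 210), (116, 210), (117, 210), (118, 209), (119, 208), (120, 212), (121, 216), (122, 219), (123, 218), (124, 216), (125, 217), (126, 218), (127, 217), (128, 212), (129, 204), (130, 195), (131, 193), (132, 197), (133, 197), (134, 195), (135, 192), (136, 192), (137, 196), (138, 199), (139, 200), (140, 198), (141, 196), (142, 195), (143, 199), (144, 204), (145, 207), (146, 206), (147, 205), (148, 205), (149, 205), (150, 204), (151, 204), (152, 205), (153, 206), (154, 208), (155, 209), (156, 209), (157, 209), (158, 209), (159, 209), (160, 190), (161, 252), (162, 255), (163, 255), (164, 255), (165, 246), (166, 123), (167, 114), (168, 81), (169, 68), (170, 82), (171, 200), (172, 255), (173, 255), (174, 255), (175, 237), (176, 176), (177, 187), (178, 123), (179, 10), (180, 41), (181, 44), (182, 33), (183, 24), (184, 24)]
lip 98.6
rib front 82.7
rib back 76.5
pin 1.3
```

```bash
python3 -c "
from bench import sign_off
print(sign_off())"
```

```text
the job is handed in; nothing more can be done
None
```

The tea box is shut and handed in: the flap lies flat with its front edge fully home under the lip (slide about 14 mm), it stayed shut with the fingers lifted clear, and the box and the things round it stayed where they were.

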